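# Make up the salad and breakfast caddies

## Robot

A 6-joint arm with a two-finger parallel gripper is mounted at the origin on the work surface. World frame = base frame: x ahead of the robot, y to its left, z up, the work surface at z = 0. Lengths are in m, angles in rad, forces in N, time in s.
With the tool pointing down it reaches from about 0.275 to 0.875 m from the base axis. Payload 12.5 kg.
Tool frame: the origin (TCP) lies between the finger pads; the fingertips stand 11 mm ahead of it and the grasp point (between the pads) lies 8 mm behind it (tip_reach is the distance from the TCP to the fingertips, in m); z points along the fingers, y is the direction in which the jaws open and shut (so a half turn about z gives the same grasp; the last joint's range is limited). The gripper opens to 85 mm and grips with 20 to 120 N. Pads are 22 mm wide; open, the fingers measure 114 mm over their backs; the gripper's body (76 mm by 85 mm) begins 54 mm behind the grasp point. The pads swing forward as they close: fully open they stand 13 mm farther back than shut.
Start: joints at [1.193, 0.351, 1.652, -0, 1.139, -0.085], TCP at [0.159, 0.527, 0.242] pointing down, gripper open.
Joint ranges: [-2.75, 2.75], [-0.79, 2.1], [0.01, 2.65], [-1.57, 4.71], [0.07, 3.14], [-2.87, 2.87]. Speed limits (rad/s): [2.22, 2.22, 2.79, 3.14, 3.14, 3.14].

## Interface

Orientations are given as a 3x3 rotation matrix whose columns are the frame's x, y, z axes.
In Python, from rig import get_obs, get_image, get_calibration, close_job, tip_reach gives the robot as it stands.
- The arm moves only by the tool jog_arm, never from a script. Its argument "steps" is a list of rows, each a list of 7 numbers: the shift along the tool's x, y, z in mm, then the turn, a rotation vector about the tool's x, y, z in rad, then the opening in per cent of the stroke, from 0 (shut) to 100 (fully open). A call has 1 to 10 rows; each row is the pose to reach, as a shift and turn from the pose commanded when the call began, along the tool's axes at that moment; what a row does not reach only later rows make up. A row lasts 1/12 s, in which the tool goes at most 41.7 mm and 7.16 degrees, less where a joint would pass 70% of its speed; a pose out of reach is approached as far as the arm can. A call with a gripper value outside its range is refused whole. The fingers move at their own pace and stop on an object; the grip force is fixed at half the most. Time passes only in rows, so rows that repeat a pose let the fingers close. It gives the time, the measured TCP pose, the force and the opening at its end, in the units of the state.
- get_obs(): the state, without advancing time (a new reading comes with each control period).
- get_image(name): name is "scene" or "side" or "wrist"; returns (picture, depth): 400x640x3 uint8, red, green, blue; 400x640 float32, m along the optical axis (not along the pixel's ray), 0 where there is no reading.
- get_calibration(name): a dict with "vertical_fov" (degrees; the focal length in pixels is half the picture's height over the tangent of half this angle, whatever the lens; pixels are square), "cx", "cy" (the principal point, pixels), "rvec" (rotation vector, rad) and "tvec" (3), from world to camera coordinates, as OpenCV has them. Camera axes: x right, y down, z forward; pixel columns grow to the right and rows downward; lengths in m; the calibration is good to about 2 mm. A picture is of the moment at which its call begins: read the wrist's pose just before it. get_calibration takes no time and is no camera call; for the wrist camera it gives the pose at the moment of the call.
- close_job(): hands the job in, once; it reports no verdict.
The state is a dict: "clock": time; "joint_pos": joint angles; "qvel": joint speeds; "tau": joint torques, N m; "position": TCP position; "tcp_rot": TCP orientation; "wrist_force": force on the tool from outside, world axes, zero at the start; "ft_torque": the same for the moment, N m; "width": opening from 0.0 (shut) to 1.0 (fully open).
Only numpy, scipy, OpenCV 4.12 (cv2) and the standard library are available. Lean on these libraries where they do the work, as an engineer would, in place of code of your own. Each camera call takes 0.05 s, during which the arm holds its last target. There are 200 camera calls.

## Task

Make up the two table caddies for service: the oil, the vinegar and the pepper mill go into the green salad caddy, the honey and the sugar into the light wooden breakfast caddy, each standing upright on the floor of a compartment of its own. Set each one down gently, do not drop it or knock it over, and leave the ketchup, the mustard and the upturned glass standing where they are.

Things in the scene. Friction and masses are not known exactly. Their poses are not given: they have to be found in the camera images.
- salad_caddy: The salad caddy: a loose dark green open wooden box with three square compartments in a row, 84 x 240 mm outside, 36 mm high, 0.8 kg. Walls and the two partitions are 6 mm thick, the floor 6 mm. Compartments are 72 x 72 mm inside, their centres at y = -78, 0 and +78 mm from the origin along the box's own y axis (its long side), x = 0. Origin: centre of its underside.
- breakfast_caddy: The breakfast caddy: a loose light natural wood open box with two square compartments side by side, 84 x 162 mm outside, 36 mm high, 0.6 kg. Walls and the partition are 6 mm thick, the floor 6 mm. Compartments are 72 x 72 mm inside, their centres at y = -39 and +39 mm from the origin along the box's own y axis (its long side), x = 0. Origin: centre of its underside.
- oil: Olive oil cruet: olive-green glass bottle, paper band, cork-coloured stopper. 112 mm tall; straight body 46 mm across up to 84 mm, then a narrow neck; stopper 24 mm across. About 0.25 kg. Origin: centre of its underside; z up its axis. Round, so its yaw means nothing.
- vinegar: Vinegar cruet: the same bottle as the oil's but dark wine-red, with a black stopper. 112 mm tall; straight body 46 mm across up to 84 mm; stopper 24 mm across. About 0.25 kg. Origin: centre of its underside; z up its axis. Round, so its yaw means nothing.
- pepper_mill: Pepper mill of dark turned wood with a steel collar and a small steel knob on top. 112 mm tall; foot 50 mm across, straight part 40 mm across from 52 to 80 mm height, head 42 mm across. About 0.2 kg. Origin: centre of its underside; z up its axis. Round, so its yaw means nothing.
- honey: Honey jar: amber-orange jar with a paper band and a gold lid. 94 mm tall, body 52 mm across up to 76 mm, lid 51 mm across. About 0.27 kg. Origin: centre of its underside; z up its axis. Round, so its yaw means nothing.
- sugar: Sugar pourer: white body with a domed bright steel top and a short spout tube in its middle. 110 mm tall; foot 52 mm across, body 49 mm across from 30 to 82 mm height. About 0.25 kg. Origin: centre of its underside; z up its axis. Round, so its yaw means nothing.
- ketchup: Ketchup: red squeeze bottle with a white pointed nozzle, 116 mm tall, 48 mm across. Stays where it is. Origin: centre of its underside; z up its axis. Round, so its yaw means nothing.
- mustard: Mustard: yellow jar with a pale band and a black lid, 88 mm tall, 52 mm across. Stays where it is. Origin: centre of its underside; z up its axis. Round, so its yaw means nothing.
- glass: Water glass standing upside down, pale clear blue, 95 mm tall, 60 mm across at the foot. Stays where it is. Origin: centre of its underside; z up its axis. Round, so its yaw means nothing.

How it is judged:
At the end, for the whole second after the job is handed in: Oil, vinegar, pepper mill in the green caddy, honey and sugar in the wooden one: upright (0.1 rad) on the floor of a compartment each (origin 2 to 11 mm above the caddy's underside), released, at rest; caddies flat; ketchup, mustard, glass upright within 30 mm of their start (x of oil in the frame of salad_caddy between -0.03 and 0.03 m and y of oil in the frame of salad_caddy between -0.112 and 0.112 m and z of oil in the frame of salad_caddy between 0.002 and 0.011 m and angle between each of oil, vinegar, pepper_mill, honey, sugar's own z axis and vertical below 0.1 rad and linear speed of each of oil, vinegar, pepper_mill, honey, sugar, salad_caddy, breakfast_caddy below 0.02 m/s and x of vinegar in the frame of salad_caddy between -0.03 and 0.03 m and y of vinegar in the frame of salad_caddy between -0.112 and 0.112 m and z of vinegar in the frame of salad_caddy between 0.002 and 0.011 m and x of pepper_mill in the frame of salad_caddy between -0.03 and 0.03 m and y of pepper_mill in the frame of salad_caddy between -0.112 and 0.112 m and z of pepper_mill in the frame of salad_caddy between 0.002 and 0.011 m and x of honey in the frame of breakfast_caddy between -0.03 and 0.03 m and y of honey in the frame of breakfast_caddy between -0.073 and 0.073 m and z of honey in the frame of breakfast_caddy between 0.002 and 0.011 m and x of sugar in the frame of breakfast_caddy between -0.03 and 0.03 m and y of sugar in the frame of breakfast_caddy between -0.073 and 0.073 m and z of sugar in the frame of breakfast_caddy between 0.002 and 0.011 m and angle between each of salad_caddy, breakfast_caddy's own z axis and vertical below 0.05 rad and distance of each of ketchup, mustard, glass from where it was at the start of the episode below 0.03 m and angle between each of ketchup, mustard, glass's own z axis and vertical below 0.2 rad); the robot touches nothing.
It fails at once if one of the five kit things was dropped or knocked over (fell free of the fingers faster than 0.6 m/s, as after a drop of some 18 mm) ((linear speed of oil above 0.6 m/s and contact force between oil and the fingers below 0.05 N) or (linear speed of vinegar above 0.6 m/s and contact force between vinegar and the fingers below 0.05 N) or (linear speed of pepper_mill above 0.6 m/s and contact force between pepper_mill and the fingers below 0.05 N) or (linear speed of honey above 0.6 m/s and contact force between honey and the fingers below 0.05 N) or (linear speed of sugar above 0.6 m/s and contact force between sugar and the fingers below 0.05 N)).
It fails at once if the ketchup was shifted more than 30 mm or tipped over (distance of ketchup from where it was at the start of the episode above 0.03 m or angle between ketchup's own z axis and vertical above 0.5 rad).
It fails at once if the mustard was shifted more than 30 mm or tipped over (distance of mustard from where it was at the start of the episode above 0.03 m or angle between mustard's own z axis and vertical above 0.5 rad).
It fails at once if the glass was shifted more than 30 mm or tipped over (distance of glass from where it was at the start of the episode above 0.03 m or angle between glass's own z axis and vertical above 0.5 rad).
It also fails if it takes over 115 s, if anything falls off the work surface, if the arm or the gripper's body presses on something with over 40 N, if the wrist force passes 120 N, or if a joint passes its speed limit or range.

## Working session

There is one attempt and no reset: what is moved stays moved. The work goes in short steps, Python scripts to look and compute and a tool call to move; the robot and the scene stay as the last step left them, time stands still between calls to the robot, and variables do not carry over. Pictures are saved under pics/ and viewed, about 12 in all and at most 16, crops included, and the job is handed in when it is done.

Besides the shell and the picture viewer there is one more tool, called in YAML: its name, and indented under it one key for each argument. jog_arm: Moves the arm, as the interface text tells. Its arguments: {"type":"object","properties":{"steps":{"type":"array"}},"required":["steps"]}

```bash
mkdir -p pics
cat > h.py <<'E'
import numpy as np,cv2
from rig import get_obs,get_image,get_calibration,close_job,tip_reach
def cam(n):
    c=get_calibration(n);f=200/np.tan(np.radians(c["vertical_fov"])/2)
    R=cv2.Rodrigues(np.array(c["rvec"],float))[0];return f,c["cx"],c["cy"],R,np.array(c["tvec"],float).ravel()
def cloud(n):
    C=cam(n);im,d=get_image(n);f,cx,cy,R,t=C
    v,u=np.mgrid[:400,:640];P=np.stack([(u-cx)/f*d,(v-cy)/f*d,d],-1)
    W=(P-t)@R;W[d<=0]=np.nan;return im,W
E
python3 - <<'E'
from h import *
for n in("scene","side"):
    im,W=cloud(n);cv2.imwrite(f"pics/{n}0.png",im[:,:,::-1]);np.savez(f"{n}0.npz",im=im,W=W)
    C=cam(n);print(n,C[0],-C[3].T@C[4],C[3][2])
o=get_obs();print(o["clock"],o["position"],o["tcp_rot"],tip_reach if not callable(tip_reach) else tip_reach())
E
```

```text
scene 369.1826728714006 [ 1.04245815 -0.24390938  0.80967175] [-0.51097008  0.26396655 -0.81806555]
side 474.87486728694364 [ 0.00525315 -0.8105545   0.72878227] [ 0.44888289  0.68732451 -0.57104218]
0.1 [0.1586247  0.52633472 0.24181847] [[-9.57435024e-01  2.88648650e-01 -3.63100684e-04]
 [ 2.88648870e-01  9.57434542e-01 -9.62591831e-04]
 [ 6.97943041e-05 -1.02642773e-03 -9.99999471e-01]] 0.011
```

View pics/scene0.png

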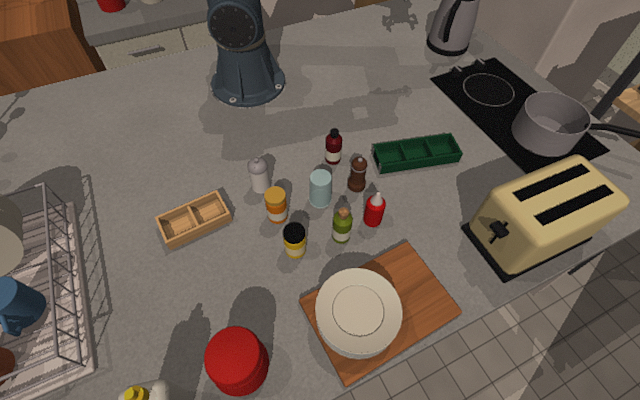

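View pics/side0.png

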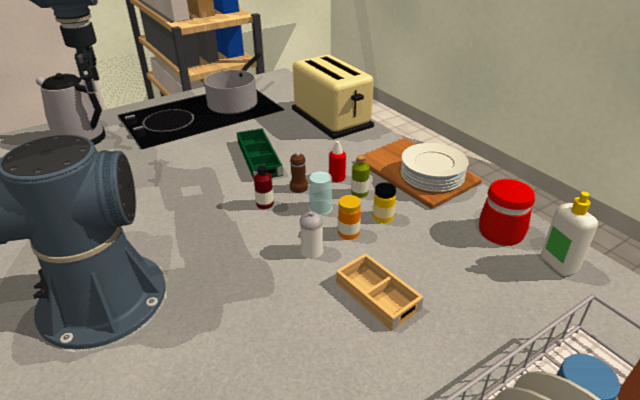

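The scene view shows sugar (259,175), honey (276,205), mustard (294,240), glass (320,188), vinegar (334,147), pepper (357,173), oil (342,225) and ketchup (374,210). The green caddy is at (417,152) and the wooden caddy at (194,218). I'll fit circles to the depth points.

```bash
cat > fit.py <<'E'
from h import *
from scipy.optimize import least_squares
S=np.load("scene0.npz");D=np.load("side0.npz")
px={"sugar":(259,178,.0245),"honey":(276,208,.026),"mustard":(293,243,.026),"glass":(320,190,.028),"vinegar":(333,152,.023),"pepper":(357,178,.021),"oil":(342,230,.023),"ketchup":(374,212,.024)}
A=np.concatenate([S["W"].reshape(-1,3),D["W"].reshape(-1,3)]);src=np.r_[np.zeros(256000),np.ones(256000)]
ok=np.isfinite(A).all(1);A=A[ok];src=src[ok]
cs=-cam("scene")[3].T@cam("scene")[4]
for k,(u,v,r) in px.items():
    p=S["W"][v,u]; 
    d=p[:2]-cs[:2];c=p[:2]+r*d/np.linalg.norm(d)
    for i in range(6):
        m=(np.hypot(*(A[:,:2]-c).T)<r+.012)&(A[:,2]>.03)&(A[:,2]<.075)
        Q=A[m];c=least_squares(lambda c:np.hypot(*(Q[:,:2]-c).T)-r,c,loss="soft_l1",f_scale=.002).x
    ms=m&(src==0);md=m&(src==1)
    f=lambda M:least_squares(lambda c:np.hypot(*(A[M][:,:2]-c).T)-r,c,loss="soft_l1",f_scale=.002).x.round(4) if M.sum()>10 else None
    t=(np.hypot(*(A[:,:2]-c).T)<.03)
    print(k,p.round(3),c.round(4),f(ms),f(md),ms.sum(),md.sum(),"top",np.percentile(A[t,2],99.5).round(3))
for k,(u0,u1,v0,v1) in {"green":(365,470,125,180),"wood":(150,235,185,255)}.items():
    W=S["W"][v0:v1,u0:u1].reshape(-1,3);seed=np.nanmedian(W[W[:,2]>.028],0)
    m=(A[:,2]>.030)&(A[:,2]<.042)&(np.hypot(*(A[:,:2]-seed[:2]).T)<.16)
    for s in(0,1,2):
        mm=m&((src==s)|(s==2));Q=A[mm][:,:2]
        # drop points of other things: keep largest cluster
        g=np.zeros((400,400),np.uint8);ij=((Q-seed[:2])/.002+200).astype(int);g[ij[:,0],ij[:,1]]=1
        n,L,st,_=cv2.connectedComponentsWithStats(cv2.dilate(g,np.ones((5,5))));b=1+np.argmax(st[1:,4]);Q=Q[L[ij[:,0],ij[:,1]]==b]
        (cx,cy),(w,h),a=cv2.minAreaRect((Q*1000).astype(np.float32))
        if w>h: w,h,a=h,w,a-90
        print(k,s,len(Q),round(cx,1),round(cy,1),round(w,1),round(h,1),"long axis deg from x",round(a+90,1))
E
python3 fit.py
```

```text
sugar [ 0.455 -0.123  0.064] [ 0.4325 -0.1155] [ 0.4314 -0.1169] [ 0.4333 -0.1152] 199 345 top 0.111
honey [ 0.564 -0.119  0.072] [ 0.5399 -0.1108] [ 0.539 -0.112] [ 0.5405 -0.1105] 221 351 top 0.097
mustard [ 0.671 -0.121  0.078] [ 0.6481 -0.1085] [ 0.6471 -0.1096] [ 0.6487 -0.1082] 216 332 top 0.091
glass [ 0.562 -0.001  0.073] [0.5395 0.0104] [0.5387 0.0094] [0.5399 0.0108] 237 333 top 0.098
vinegar [0.448 0.094 0.054] [0.4284 0.1047] [0.4274 0.1037] [0.4291 0.1051] 187 270 top 0.114
pepper [0.556 0.109 0.054] [0.5402 0.1219] [0.538  0.1199] [0.542  0.1221] 157 208 top 0.111
oil [ 0.682 -0.003  0.065] [0.6631 0.0081] [0.6622 0.0071] [0.6638 0.0085] 188 257 top 0.114
ketchup [0.674 0.088 0.07 ] [0.6556 0.1028] [0.6544 0.1018] [0.6565 0.1032] 193 250 top 0.117
green 0 713 523.6 322.2 87.9 243.2 long axis deg from x 76.2
green 1 408 524.7 323.9 85.2 250.3 long axis deg from x 75.8
green 2 1121 524.0 324.0 87.9 250.7 long axis deg from x 76.2
wood 0 656 469.9 -307.1 87.6 163.6 long axis deg from x 95.6
wood 1 1021 470.7 -306.3 87.9 165.0 long axis deg from x 95.9
wood 2 1677 470.4 -306.3 88.8 165.3 long axis deg from x 95.6
```

All objects are localised to about 1–2 mm. I'll use one tool yaw throughout, with the jaws along world x (tool x = +Y, tool y = +X).

jog_arm:
  steps:
    - [-25, -21, 0, 0, 0, 0.12, 100]
    - [-50, -42, 0, 0, 0, 0.24, 100]
    - [-75, -63, 0, 0, 0, 0.36, 100]
    - [-100, -84, 0, 0, 0, 0.48, 100]
    - [-125, -105, 0, 0, 0, 0.6, 100]
    - [-150, -126, 0, 0, 0, 0.72, 100]
    - [-175, -147, 0, 0, 0, 0.84, 100]
    - [-200, -168, 0, 0, 0, 0.96, 100]
    - [-225, -189, 0, 0, 0, 1.08, 100]
    - [-250, -210, 0, 0, 0, 1.2, 85]

```text
clock: 0.93
position: [0.3379, 0.2519, 0.2422]
tcp_rot: [[-0.072, 0.997, -0.0], [0.997, 0.072, -0.0], [-0.0, -0.0, -1.0]]
wrist_force: [0.8, -0.3, -0.5]
width: 0.883
```

jog_arm:
  steps:
    - [0, 0, 0, 0, 0, 0.078, 80]
    - [0, 0, 0, 0, 0, 0.078, 80]

```text
clock: 1.1
position: [0.3381, 0.2522, 0.2422]
tcp_rot: [[0.007, 1.0, -0.0], [1.0, -0.007, -0.0], [-0.0, -0.0, -1.0]]
wrist_force: [-0.2, 0.4, 0.0]
width: 0.8
```

```bash
cat > w.py <<'E'
import sys;from h import *
o=get_obs();p=np.array(o["position"]);R=np.array(o["tcp_rot"])
t=np.array([float(x) for x in sys.argv[1:4]])
print(o["clock"],p.round(4),"w",round(float(o["width"]),3),"F",np.round(o["wrist_force"],1),"tool mm",(R.T@(t-p)*1000).round(1),"y",R[:,1].round(4),"z",R[:,2].round(4))
E
python3 w.py .4284 .1047 .2
```

```text
1.1 [0.3381 0.2522 0.2422] w 0.8 F [-0.2  0.4  0. ] tool mm [-146.9   91.3   42.2] y [ 1.0e+00 -6.6e-03 -3.0e-04] z [-3.e-04 -2.e-04 -1.e+00]
```

jog_arm:
  steps:
    - [-30, 18, 8, 0, 0, 0, 80]
    - [-60, 37, 16, 0, 0, 0, 80]
    - [-90, 56, 24, 0, 0, 0, 80]
    - [-120, 75, 32, 0, 0, 0, 80]
    - [-147, 91, 40, 0, 0, 0, 80]
    - [-147, 91, 65, 0, 0, 0, 80]
    - [-147, 91, 90, 0, 0, 0, 80]

```text
clock: 1.68
position: [0.4294, 0.1059, 0.1519]
tcp_rot: [[-0.002, 1.0, 0.002], [1.0, 0.002, 0.0], [0.0, 0.002, -1.0]]
wrist_force: [0.1, 0.3, -0.1]
width: 0.8
```

```bash
python3 w.py .4284 .1047 .06
python3 - <<'E'
from h import *
im,W=cloud("wrist");cv2.imwrite("pics/w1.png",im[:,:,::-1])
# vinegar refit with wrist cloud
m=np.isfinite(W).all(2)&(np.hypot(W[...,0]-.4284,W[...,1]-.1047)<.035)
Q=W[m];print(len(Q),np.percentile(Q[:,2],99) if len(Q) else 0, [ (round(z,2),np.median(Q[(Q[:,2]>z)&(Q[:,2]<z+.01)][:,:2],0).round(4)) for z in np.arange(.05,.115,.01) if ((Q[:,2]>z)&(Q[:,2]<z+.01)).sum()>20])
E
```

```text
1.6833 [0.4294 0.1059 0.1519] w 0.8 F [ 0.1  0.3 -0.1] tool mm [-1.2 -1.2 91.8] y [1.     0.0015 0.0019] z [ 1.9e-03  4.0e-04 -1.0e+00]
24277 0.2422886901812132 [(np.float64(0.05), array([0.4266, 0.125 ])), (np.float64(0.06), array([0.4266, 0.125 ])), (np.float64(0.07), array([0.4267, 0.1249])), (np.float64(0.08), array([0.4267, 0.1169])), (np.float64(0.09), array([0.4271, 0.1138])), (np.float64(0.1), array([0.4268, 0.1147])), (np.float64(0.11), array([0.4268, 0.1051]))]
```

View pics/w1.png

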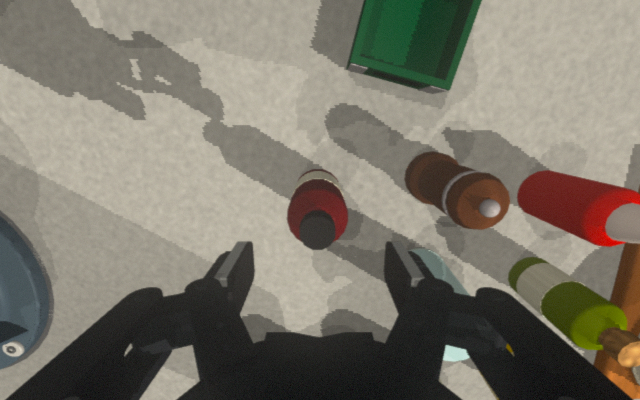

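The vinegar (stopper at 318,230) is centred between the fingers. Descending and gripping now.

jog_arm:
  steps:
    - [-1, -1.5, 25, 0, 0, 0, 80]
    - [-1, -1.5, 50, 0, 0, 0, 80]
    - [-1, -1.5, 75, 0, 0, 0, 80]
    - [-1, -1.5, 90, 0, 0, 0, 80]
    - [-1, -1.5, 91, 0, 0, 0, 80]
    - [-1, -1.5, 91, 0, 0, 0, 40]
    - [-1, -1.5, 91, 0, 0, 0, 30]
    - [-1, -1.5, 91, 0, 0, 0, 20]
    - [-1, -1.5, 91, 0, 0, 0, 20]
    - [-1, -1.5, 91, 0, 0, 0, 20]

```text
clock: 2.57
position: [0.4276, 0.1057, 0.0626]
tcp_rot: [[-0.0, 1.0, 0.002], [1.0, 0.0, 0.0], [0.0, 0.002, -1.0]]
wrist_force: [-1.8, 0.3, 8.8]
width: 0.52
```

jog_arm:
  steps:
    - [0, 0, 0, 0, 0, 0, 20]
    - [0, 0, 0, 0, 0, 0, 20]
    - [0, 0, -10, 0, 0, 0, 20]
    - [0, 0, -30, 0, 0, 0, 20]
    - [0, 0, -55, 0, 0, 0, 20]
    - [0, 0, -80, 0, 0, 0, 20]
    - [0, 0, -100, 0, 0, 0, 20]
    - [0, 0, -100, 0, 0, 0, 20]

```text
clock: 3.23
position: [0.4287, 0.1056, 0.1656]
tcp_rot: [[-0.0, 1.0, 0.007], [1.0, 0.0, 0.001], [0.001, 0.007, -1.0]]
wrist_force: [0.4, 0.4, -1.1]
width: 0.521
```

```bash
python3 w.py .505 .248 .160
```

```text
3.2333 [0.4287 0.1056 0.1656] w 0.521 F [ 0.4  0.4 -1.1] tool mm [142.3  76.3   6.2] y [1.0e+00 4.0e-04 6.8e-03] z [ 6.8e-03  9.0e-04 -1.0e+00]
```

jog_arm:
  steps:
    - [15, 5, 0, 0, 0, 0, 20]
    - [40, 15, 0, 0, 0, 0, 20]
    - [65, 28, 0, 0, 0, 0, 20]
    - [90, 45, 0, 0, 0, 0, 20]
    - [115, 60, 0, 0, 0, 0, 20]
    - [135, 72, 0, 0, 0, 0, 20]
    - [142, 76, 0, 0, 0, 0, 20]
    - [142, 76, 20, 0, 0, 0, 20]
    - [142, 76, 40, 0, 0, 0, 20]
    - [142, 76, 40, 0, 0, 0, 20]

```text
clock: 4.07
position: [0.5007, 0.2464, 0.1178]
tcp_rot: [[-0.0, 1.0, -0.006], [1.0, 0.0, -0.002], [-0.002, -0.006, -1.0]]
wrist_force: [-1.3, 0.1, -3.0]
width: 0.521
```

```bash
python3 w.py .505 .248 .0686;python3 - <<'E'
from h import *
im,W=cloud("side");cv2.imwrite("pics/s2.png",cv2.resize(im[60:260,180:420,::-1],None,fx=3,fy=3))
E
```

```text
4.0667 [0.5007 0.2464 0.1178] w 0.521 F [-1.3  0.1 -3. ] tool mm [ 1.7  4.6 49.1] y [ 1.0e+00  3.0e-04 -5.8e-03] z [-0.0058 -0.0024 -1.    ]
```

View pics/s2.png

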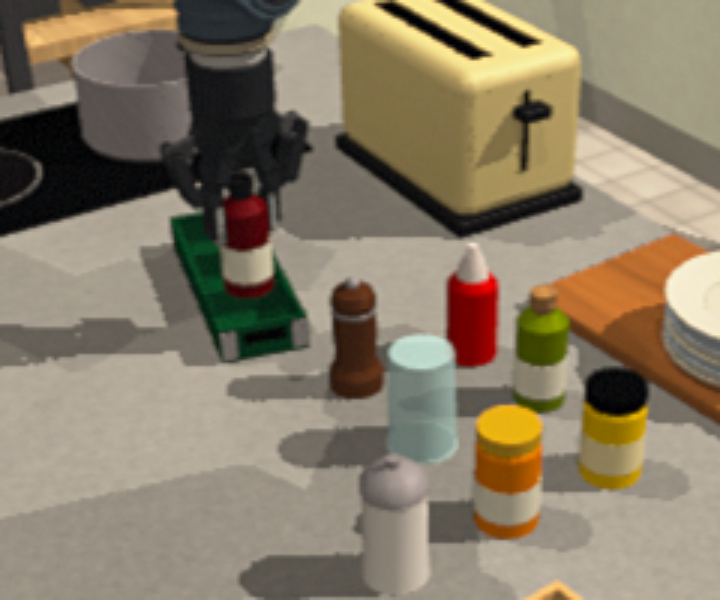

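The vinegar hangs upright above the near compartment. Lowering it.

jog_arm:
  steps:
    - [1, 3, 15, 0, 0, 0, 20]
    - [1, 3, 28, 0, 0, 0, 20]
    - [1, 3, 38, 0, 0, 0, 20]
    - [1, 3, 43, 0, 0, 0, 20]
    - [1, 3, 45, 0, 0, 0, 20]
    - [1, 3, 46, 0, 0, 0, 20]
    - [1, 3, 46, 0, 0, 0, 20]

```text
clock: 4.7
position: [0.5062, 0.2484, 0.0758]
tcp_rot: [[0.0, 1.0, 0.001], [1.0, -0.0, 0.0], [0.0, 0.001, -1.0]]
wrist_force: [0.6, -0.0, -2.2]
width: 0.516
```

```bash
python3 w.py .505 .248 .0686
```

```text
4.7 [0.5062 0.2484 0.0758] w 0.516 F [ 0.6 -0.  -2.2] tool mm [-0.4 -1.2  7.2] y [ 1.e+00 -0.e+00  6.e-04] z [ 6.e-04  2.e-04 -1.e+00]
```

jog_arm:
  steps:
    - [0, 0, 2, 0, 0, 0, 20]
    - [0, 0, 4, 0, 0, 0, 20]
    - [0, 0, 5, 0, 0, 0, 20]
    - [0, 0, 6, 0, 0, 0, 20]
    - [0, 0, 6, 0, 0, 0, 20]
    - [0, 0, 6, 0, 0, 0, 20]

```text
clock: 5.2
position: [0.506, 0.2484, 0.0693]
tcp_rot: [[0.0, 1.0, -0.0], [1.0, -0.0, -0.0], [-0.0, -0.0, -1.0]]
wrist_force: [0.2, -1.2, -1.2]
width: 0.517
```

```bash
python3 w.py .505 .248 .0686
```

```text
5.2 [0.506  0.2484 0.0693] w 0.517 F [ 0.2 -1.2 -1.2] tool mm [-0.4 -1.   0.7] y [ 1. -0. -0.] z [-0. -0. -1.]
```

Touch is starting. One more millimetre, then release slowly and rise.

jog_arm:
  steps:
    - [0, 0, 1, 0, 0, 0, 20]
    - [0, 0, 1, 0, 0, 0, 20]
    - [0, 0, 1, 0, 0, 0, 55]
    - [0, 0, 1, 0, 0, 0, 60]
    - [0, 0, 1, 0, 0, 0, 70]
    - [0, 0, 1, 0, 0, 0, 80]
    - [0, 0, 1, 0, 0, 0, 80]
    - [0, 0, -20, 0, 0, 0, 80]
    - [0, 0, -50, 0, 0, 0, 80]
    - [0, 0, -85, 0, 0, 0, 80]

```text
clock: 6.03
position: [0.5051, 0.248, 0.154]
tcp_rot: [[0.0, 1.0, -0.003], [1.0, -0.0, -0.001], [-0.001, -0.003, -1.0]]
wrist_force: [1.6, -0.1, 1.1]
width: 0.803
```

```bash
python3 w.py .540 .1215 .160
```

```text
6.0333 [0.5051 0.248  0.154 ] w 0.803 F [ 1.6 -0.1  1.1] tool mm [-126.5   34.9   -5.9] y [ 1.0e+00 -1.0e-04 -3.1e-03] z [-0.0031 -0.0012 -1.    ]
```

jog_arm:
  steps:
    - [-25, 5, 0, 0, 0, 0, 80]
    - [-55, 13, 0, 0, 0, 0, 80]
    - [-85, 22, 0, 0, 0, 0, 80]
    - [-110, 30, 0, 0, 0, 0, 80]
    - [-126.5, 34, 0, 0, 0, 0, 80]
    - [-126.5, 34, 20, 0, 0, 0, 80]
    - [-126.5, 34, 20, 0, 0, 0, 80]

```text
clock: 6.62
position: [0.5389, 0.1207, 0.132]
tcp_rot: [[0.002, 1.0, -0.003], [1.0, -0.002, -0.0], [-0.0, -0.003, -1.0]]
wrist_force: [-1.2, 0.5, -1.5]
width: 0.798
```

```bash
python3 w.py .540 .1215 .055
python3 - <<'E'
from h import *
im,W=cloud("wrist");cv2.imwrite("pics/w3.png",im[:,:,::-1])
E
```

```text
6.6167 [0.5389 0.1207 0.132 ] w 0.798 F [-1.2  0.5 -1.5] tool mm [ 0.8  1.3 77. ] y [ 1.     -0.0018 -0.0034] z [-3.4e-03 -5.0e-04 -1.0e+00]
```

View pics/w3.png

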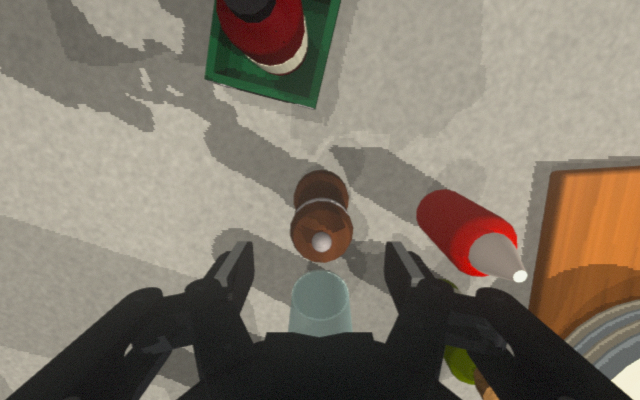

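The mill's knob (321,241) is centred between the pads, and the vinegar stands in its compartment. Descending.

jog_arm:
  steps:
    - [0, 0.5, 25, 0, 0, 0, 80]
    - [0, 0.5, 50, 0, 0, 0, 80]
    - [0, 0.5, 70, 0, 0, 0, 80]
    - [0, 0.5, 76, 0, 0, 0, 80]
    - [0, 0.5, 76, 0, 0, 0, 60]
    - [0, 0.5, 76, 0, 0, 0, 40]
    - [0, 0.5, 76, 0, 0, 0, 30]
    - [0, 0.5, 76, 0, 0, 0, 20]
    - [0, 0.5, 76, 0, 0, 0, 10]
    - [0, 0.5, 76, 0, 0, 0, 10]

```text
clock: 7.5
position: [0.541, 0.1221, 0.0597]
tcp_rot: [[-0.0, 1.0, 0.002], [1.0, 0.0, 0.0], [0.0, 0.002, -1.0]]
wrist_force: [-2.7, 1.6, 7.9]
width: 0.453
```

jog_arm:
  steps:
    - [0, 0, 0, 0, 0, 0, 10]
    - [0, 0, 0, 0, 0, 0, 10]
    - [0, 0, 0, 0, 0, 0, 10]

```text
clock: 7.75
position: [0.541, 0.1221, 0.0597]
tcp_rot: [[-0.0, 1.0, 0.002], [1.0, 0.0, 0.0], [0.0, 0.002, -1.0]]
wrist_force: [-2.1, 2.0, 7.5]
width: 0.454
```

jog_arm:
  steps:
    - [0, 0, -10, 0, 0, 0, 10]
    - [0, 0, -30, 0, 0, 0, 10]
    - [0, 0, -60, 0, 0, 0, 10]
    - [0, 0, -90, 0, 0, 0, 10]
    - [0, 0, -120, 0, 0, 0, 10]
    - [0, 0, -140, 0, 0, 0, 10]
    - [0, 0, -140, 0, 0, 0, 10]

```text
clock: 8.33
position: [0.5423, 0.1221, 0.2037]
tcp_rot: [[-0.0, 1.0, 0.008], [1.0, 0.0, 0.001], [0.001, 0.008, -1.0]]
wrist_force: [0.5, 0.7, -0.8]
width: 0.45
```

```bash
python3 w.py .5245 .3235 .195
```

```text
8.3333 [0.5423 0.1221 0.2037] w 0.45 F [ 0.5  0.7 -0.8] tool mm [201.4 -17.9   8.7] y [1.    0.    0.008] z [ 0.008  0.001 -1.   ]
```

jog_arm:
  steps:
    - [15, -1, 0, 0, 0, 0, 10]
    - [42, -4, 0, 0, 0, 0, 10]
    - [72, -6, 0, 0, 0, 0, 10]
    - [102, -9, 0, 0, 0, 0, 10]
    - [132, -12, 0, 0, 0, 0, 10]
    - [160, -15, 0, 0, 0, 0, 10]
    - [185, -18, 0, 0, 0, 0, 10]
    - [201, -19, 0, 0, 0, 0, 10]
    - [201, -19, 0, 0, 0, 0, 10]
    - [201, -19, 15, 0, 0, 0, 10]

```text
clock: 9.17
position: [0.5224, 0.3237, 0.1852]
tcp_rot: [[-0.001, 1.0, 0.004], [1.0, 0.001, 0.001], [0.001, 0.004, -1.0]]
wrist_force: [0.5, -1.5, -1.4]
width: 0.459
```

jog_arm:
  steps:
    - [0, 0, 25, 0, 0, 0, 10]
    - [0, 0, 50, 0, 0, 0, 10]
    - [0, 0, 75, 0, 0, 0, 10]
    - [0, 0, 90, 0, 0, 0, 10]
    - [0, 0, 100, 0, 0, 0, 10]
    - [0, 0, 103, 0, 0, 0, 10]
    - [0, 0, 103, 0, 0, 0, 10]

```text
clock: 9.75
position: [0.5215, 0.3223, 0.0801]
tcp_rot: [[0.0, 1.0, -0.001], [1.0, -0.0, -0.0], [-0.0, -0.001, -1.0]]
wrist_force: [0.5, -0.5, -2.1]
width: 0.455
```

```bash
python3 w.py .5245 .3235 .0657
```

```text
9.75 [0.5215 0.3223 0.0801] w 0.455 F [ 0.5 -0.5 -2.1] tool mm [ 1.2  3.  14.4] y [ 1.e+00 -4.e-04 -6.e-04] z [-6.e-04 -4.e-04 -1.e+00]
```

jog_arm:
  steps:
    - [1, 2, 5, 0, 0, 0, 10]
    - [1, 3, 9, 0, 0, 0, 10]
    - [1, 3, 11, 0, 0, 0, 10]
    - [1, 3, 12, 0, 0, 0, 10]
    - [1, 3, 13, 0, 0, 0, 10]
    - [1, 3, 13, 0, 0, 0, 10]
    - [1, 3, 13, 0, 0, 0, 10]

```text
clock: 10.33
position: [0.5245, 0.3239, 0.0674]
tcp_rot: [[-0.0, 1.0, 0.0], [1.0, 0.0, 0.0], [0.0, 0.0, -1.0]]
wrist_force: [-0.2, -0.1, -1.5]
width: 0.458
```

```bash
python3 w.py .5245 .3235 .0657
```

```text
10.3333 [0.5245 0.3239 0.0674] w 0.458 F [-0.2 -0.1 -1.5] tool mm [-0.4  0.   1.7] y [1.e+00 1.e-04 2.e-04] z [ 2.e-04  1.e-04 -1.e+00]
```

jog_arm:
  steps:
    - [0, 0, 1, 0, 0, 0, 10]
    - [0, 0, 1.7, 0, 0, 0, 10]
    - [0, 0, 1.7, 0, 0, 0, 10]
    - [0, 0, 1.7, 0, 0, 0, 50]
    - [0, 0, 1.7, 0, 0, 0, 60]
    - [0, 0, 1.7, 0, 0, 0, 70]
    - [0, 0, 1.7, 0, 0, 0, 80]
    - [0, 0, -20, 0, 0, 0, 80]
    - [0, 0, -50, 0, 0, 0, 80]
    - [0, 0, -90, 0, 0, 0, 80]

```text
clock: 11.17
position: [0.5233, 0.3232, 0.1562]
tcp_rot: [[0.0, 1.0, -0.004], [1.0, -0.0, -0.002], [-0.002, -0.004, -1.0]]
wrist_force: [0.5, 0.6, -0.2]
width: 0.799
```

```bash
python3 w.py .663 .008 .160
```

```text
11.1667 [0.5233 0.3232 0.1562] w 0.799 F [ 0.5  0.6 -0.2] tool mm [-315.2  139.7   -3.7] y [ 1.     -0.     -0.0041] z [-0.0041 -0.0021 -1.    ]
```

jog_arm:
  steps:
    - [-20, 9, 0, 0, 0, 0, 80]
    - [-50, 22, 0, 0, 0, 0, 80]
    - [-84, 37, 0, 0, 0, 0, 80]
    - [-118, 52, 0, 0, 0, 0, 80]
    - [-152, 67, 0, 0, 0, 0, 80]
    - [-186, 82, 0, 0, 0, 0, 80]
    - [-220, 97, 0, 0, 0, 0, 80]
    - [-254, 112, 0, 0, 0, 0, 80]
    - [-288, 127, 0, 0, 0, 0, 80]
    - [-314, 138.5, 0, 0, 0, 0, 80]

```text
clock: 12.0
position: [0.6638, 0.0071, 0.1574]
tcp_rot: [[0.001, 1.0, 0.0], [1.0, -0.001, -0.0], [-0.0, 0.0, -1.0]]
wrist_force: [0.2, -0.2, 0.4]
width: 0.801
```

jog_arm:
  steps:
    - [0, 0, 0, 0, 0, 0, 80]
    - [0, 0, 20, 0, 0, 0, 80]
    - [0, 0, 20, 0, 0, 0, 80]
    - [0, 0, 20, 0, 0, 0, 80]

```text
clock: 12.33
position: [0.6622, 0.0103, 0.1365]
tcp_rot: [[-0.0, 1.0, -0.002], [1.0, 0.0, 0.0], [0.0, -0.002, -1.0]]
wrist_force: [-0.3, 0.8, 0.6]
width: 0.803
```

```bash
python3 w.py .663 .008 .060
python3 - <<'E'
from h import *
im,W=cloud("wrist");cv2.imwrite("pics/w4.png",im[:,:,::-1])
E
```

```text
12.3333 [0.6622 0.0103 0.1365] w 0.803 F [-0.3  0.8  0.6] tool mm [-2.3  0.9 76.5] y [ 1.0e+00  2.0e-04 -2.3e-03] z [-2.3e-03  2.0e-04 -1.0e+00]
```

View pics/w4.png

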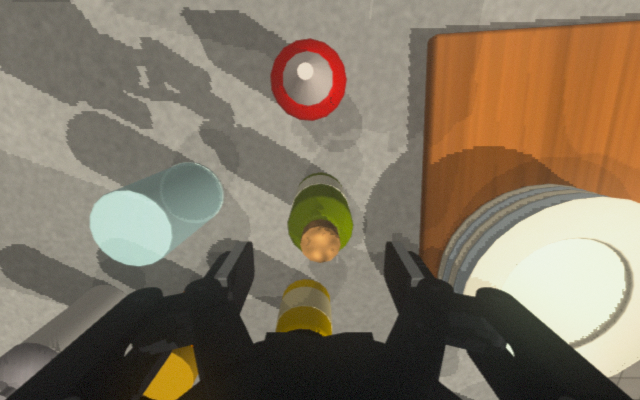

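The oil stopper (320,242) is centred, but the plate stack (445–640, 190–380) is near the right finger. I'll check the clearance.

Run:
```python
import numpy as np
A=np.concatenate([np.load(f+"0.npz")["W"].reshape(-1,3) for f in("scene","side")])
for y0,y1 in((-.06,-.03),(-.03,.045),(.045,.08)):
  m=(A[:,1]>y0)&(A[:,1]<y1)&(A[:,2]>.03)&(A[:,2]<.13)&(A[:,0]>.69)&(A[:,0]<.85);Q=A[m];print(y0,Q[:,0].min(),np.percentile(Q[:,0],2),Q[Q[:,0]<Q[:,0].min()+.01].max(0),Q[:,2].max())
```

```text
-0.06 0.7725761050776041 0.7753334049769947 [ 0.7825393  -0.03046297  0.07946912] 0.07946911647976766
-0.03 0.778977335736744 0.7839845903675953 [ 0.78896995 -0.01059691  0.07732574] 0.07867548399283893Traceback (most recent call last):
  File "<stdin>", line 4, in <module>
    return umr_minimum(a, axis, None, out, keepdims, initial, where)
ValueError: zero-size array to reduction operation minimum which has no identity
```

The plates start at x≈0.77 and the finger backs reach about 0.71, so it is clear.

jog_arm:
  steps:
    - [-1, 0.5, 25, 0, 0, 0, 80]
    - [-1, 0.5, 50, 0, 0, 0, 80]
    - [-1, 0.5, 70, 0, 0, 0, 80]
    - [-1, 0.5, 75, 0, 0, 0, 80]
    - [-1, 0.5, 76, 0, 0, 0, 80]
    - [-1, 0.5, 76, 0, 0, 0, 60]
    - [-1, 0.5, 76, 0, 0, 0, 40]
    - [-1, 0.5, 76, 0, 0, 0, 30]
    - [-1, 0.5, 76, 0, 0, 0, 20]
    - [-1, 0.5, 76, 0, 0, 0, 20]

```text
clock: 13.22
position: [0.6643, 0.0089, 0.0634]
tcp_rot: [[-0.0, 1.0, 0.002], [1.0, 0.0, -0.0], [-0.0, 0.002, -1.0]]
wrist_force: [-2.1, 1.4, 7.0]
width: 0.521
```

jog_arm:
  steps:
    - [0, 0, 0, 0, 0, 0, 20]
    - [0, 0, 0, 0, 0, 0, 20]
    - [0, 0, 0, 0, 0, 0, 20]

```text
clock: 13.47
position: [0.6643, 0.0089, 0.0634]
tcp_rot: [[-0.0, 1.0, 0.003], [1.0, 0.0, -0.0], [-0.0, 0.003, -1.0]]
wrist_force: [-2.2, 0.3, 6.3]
width: 0.519
```

jog_arm:
  steps:
    - [0, 0, -10, 0, 0, 0, 20]
    - [0, 0, -30, 0, 0, 0, 20]
    - [0, 0, -60, 0, 0, 0, 20]
    - [0, 0, -90, 0, 0, 0, 20]
    - [0, 0, -120, 0, 0, 0, 20]
    - [0, 0, -145, 0, 0, 0, 20]
    - [0, 0, -145, 0, 0, 0, 20]

```text
clock: 14.05
position: [0.6656, 0.0088, 0.2133]
tcp_rot: [[-0.0, 1.0, 0.009], [1.0, 0.0, -0.001], [-0.001, 0.009, -1.0]]
wrist_force: [0.9, 0.4, -2.2]
width: 0.522
```

```bash
python3 w.py .543 .399 .200
```

```text
14.05 [0.6656 0.0088 0.2133] w 0.522 F [ 0.9  0.4 -2.2] tool mm [ 390.2 -122.6   11.9] y [1.0e+00 1.0e-04 9.5e-03] z [ 9.5e-03 -6.0e-04 -1.0e+00]
```

jog_arm:
  steps:
    - [12, -4, 0, 0, 0, 0, 20]
    - [38, -12, 0, 0, 0, 0, 20]
    - [70, -22, 0, 0, 0, 0, 20]
    - [105, -33, 0, 0, 0, 0, 20]
    - [140, -44, 0, 0, 0, 0, 20]
    - [175, -55, 0, 0, 0, 0, 20]
    - [210, -66, 0, 0, 0, 0, 20]
    - [245, -77, 0, 0, 0, 0, 20]
    - [280, -88, 0, 0, 0, 0, 20]
    - [315, -99, 0, 0, 0, 0, 20]

```text
clock: 14.88
position: [0.5625, 0.3257, 0.2049]
tcp_rot: [[-0.0, 1.0, -0.002], [1.0, 0.0, -0.001], [-0.001, -0.002, -1.0]]
wrist_force: [0.3, -1.1, -3.8]
width: 0.519
```

jog_arm:
  steps:
    - [30, -9, 0, 0, 0, 0, 20]
    - [55, -17, 0, 0, 0, 0, 20]
    - [70, -22, 0, 0, 0, 0, 20]
    - [75, -24, 0, 0, 0, 0, 20]
    - [75, -24, 10, 0, 0, 0, 20]
    - [75, -24, 30, 0, 0, 0, 20]
    - [75, -24, 50, 0, 0, 0, 20]
    - [75, -24, 60, 0, 0, 0, 20]
    - [75, -24, 60, 0, 0, 0, 20]

```text
clock: 15.63
position: [0.5397, 0.3968, 0.143]
tcp_rot: [[0.001, 1.0, -0.004], [1.0, -0.001, -0.003], [-0.003, -0.004, -1.0]]
wrist_force: [0.2, -0.4, -3.3]
width: 0.519
```

```bash
python3 w.py .543 .399 .0695
```

```text
15.6333 [0.5397 0.3968 0.143 ] w 0.519 F [ 0.2 -0.4 -3.3] tool mm [ 2.4  3.6 73.5] y [ 1.     -0.0014 -0.0044] z [-0.0044 -0.003  -1.    ]
```

jog_arm:
  steps:
    - [1, 2, 15, 0, 0, 0, 20]
    - [1, 3, 35, 0, 0, 0, 20]
    - [1, 3, 52, 0, 0, 0, 20]
    - [1, 3, 60, 0, 0, 0, 20]
    - [1, 3, 64, 0, 0, 0, 20]
    - [1, 3, 66, 0, 0, 0, 20]
    - [1, 3, 67, 0, 0, 0, 20]
    - [1, 3, 67, 0, 0, 0, 20]
    - [1, 3, 67, 0, 0, 0, 20]

```text
clock: 16.38
position: [0.5439, 0.4001, 0.0802]
tcp_rot: [[-0.0, 1.0, 0.001], [1.0, 0.0, 0.001], [0.001, 0.001, -1.0]]
wrist_force: [0.6, -0.7, -2.3]
width: 0.523
```

```bash
python3 w.py .543 .399 .0695;python3 - <<'E'
from h import *
im,W=cloud("side");cv2.imwrite("pics/s5.png",cv2.resize(im[60:260,180:420,::-1],None,fx=3,fy=3))
E
```

```text
16.3833 [0.5439 0.4001 0.0802] w 0.523 F [ 0.6 -0.7 -2.3] tool mm [-1.1 -0.9 10.7] y [1.0e+00 1.0e-04 1.2e-03] z [ 1.2e-03  7.0e-04 -1.0e+00]
```

View pics/s5.png

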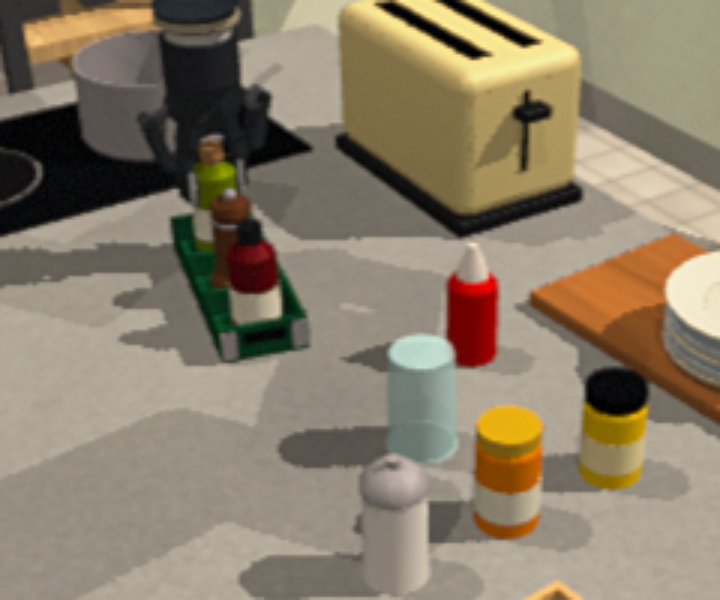

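The vinegar and mill stand in the caddy, and the oil is over the far compartment. Finishing the descent.

jog_arm:
  steps:
    - [0, 0, 4, 0, 0, 0, 20]
    - [0, 0, 7, 0, 0, 0, 20]
    - [0, 0, 8, 0, 0, 0, 20]
    - [0, 0, 9, 0, 0, 0, 20]
    - [0, 0, 9, 0, 0, 0, 20]
    - [0, 0, 9, 0, 0, 0, 20]

```text
clock: 16.93
position: [0.5435, 0.3999, 0.0702]
tcp_rot: [[-0.0, 1.0, -0.0], [1.0, 0.0, -0.0], [-0.0, -0.0, -1.0]]
wrist_force: [0.5, 0.6, -3.4]
width: 0.522
```

```bash
python3 w.py .543 .399 .0695
```

```text
16.9333 [0.5435 0.3999 0.0702] w 0.522 F [ 0.5  0.6 -3.4] tool mm [-0.9 -0.5  0.7] y [ 1.  0. -0.] z [-0. -0. -1.]
```

jog_arm:
  steps:
    - [0, 0, 1, 0, 0, 0, 20]
    - [0, 0, 1.5, 0, 0, 0, 20]
    - [0, 0, 1.5, 0, 0, 0, 20]
    - [0, 0, 1.5, 0, 0, 0, 55]
    - [0, 0, 1.5, 0, 0, 0, 60]
    - [0, 0, 1.5, 0, 0, 0, 70]
    - [0, 0, 1.5, 0, 0, 0, 80]
    - [0, 0, -20, 0, 0, 0, 80]
    - [0, 0, -50, 0, 0, 0, 80]
    - [0, 0, -90, 0, 0, 0, 80]

```text
clock: 17.77
position: [0.5424, 0.3991, 0.1589]
tcp_rot: [[0.0, 1.0, -0.004], [1.0, -0.0, -0.003], [-0.003, -0.004, -1.0]]
wrist_force: [0.3, 0.4, 0.3]
width: 0.801
```

```bash
python3 w.py .540 -.111 .155
```

```text
17.7667 [0.5424 0.3991 0.1589] w 0.801 F [0.3 0.4 0.3] tool mm [-510.1   -2.3    5.2] y [ 1.e+00 -1.e-04 -4.e-03] z [-0.004  -0.0025 -1.    ]
```

jog_arm:
  steps:
    - [-20, 0, 0, 0, 0, 0, 80]
    - [-50, 0, 0, 0, 0, 0, 80]
    - [-86, 0, 0, 0, 0, 0, 80]
    - [-122, 0, 0, 0, 0, 0, 80]
    - [-158, 0, 0, 0, 0, 0, 80]
    - [-194, 0, 0, 0, 0, 0, 80]
    - [-230, 0, 0, 0, 0, 0, 80]
    - [-266, 0, 0, 0, 0, 0, 80]
    - [-302, 0, 0, 0, 0, 0, 80]
    - [-338, 0, 0, 0, 0, 0, 80]

```text
clock: 18.6
position: [0.5433, 0.0602, 0.1605]
tcp_rot: [[-0.0, 1.0, 0.001], [1.0, 0.0, -0.0], [-0.0, 0.001, -1.0]]
wrist_force: [0.6, 0.5, 0.6]
width: 0.8
```

jog_arm:
  steps:
    - [-35, 0, 0, 0, 0, 0, 83]
    - [-70, -1, 0, 0, 0, 0, 83]
    - [-105, -2, 0, 0, 0, 0, 83]
    - [-140, -2, 0, 0, 0, 0, 83]
    - [-160, -2, 0, 0, 0, 0, 83]
    - [-171, -2, 0, 0, 0, 0, 83]
    - [-171, -2, 20, 0, 0, 0, 83]
    - [-171, -2, 30, 0, 0, 0, 83]
    - [-171, -2, 30, 0, 0, 0, 83]

```text
clock: 19.35
position: [0.5403, -0.1082, 0.1282]
tcp_rot: [[-0.0, 1.0, -0.004], [1.0, 0.0, 0.001], [0.001, -0.004, -1.0]]
wrist_force: [-0.2, 1.0, -0.9]
width: 0.829
```

```bash
python3 w.py .540 -.111 .051
python3 - <<'E'
from h import *
im,W=cloud("wrist");cv2.imwrite("pics/w6.png",im[:,:,::-1])
E
```

```text
19.35 [ 0.5403 -0.1082  0.1282] w 0.829 F [-0.2  1.  -0.9] tool mm [-2.9  0.  77.2] y [ 1.0e+00  3.0e-04 -3.8e-03] z [-0.0038  0.0012 -1.    ]
```

View pics/w6.png

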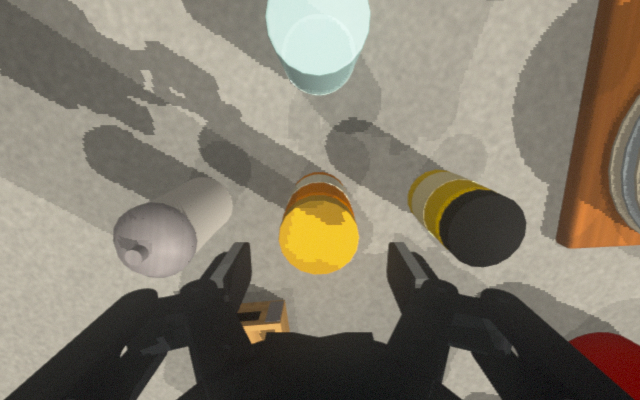

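The honey lid (319,237) is centred, with sugar and mustard well outside the fingers.

jog_arm:
  steps:
    - [-2, 0, 25, 0, 0, 0, 83]
    - [-2, 0, 50, 0, 0, 0, 83]
    - [-2, 0, 70, 0, 0, 0, 83]
    - [-2, 0, 76, 0, 0, 0, 83]
    - [-2, 0, 76, 0, 0, 0, 83]
    - [-2, 0, 76, 0, 0, 0, 60]
    - [-2, 0, 76, 0, 0, 0, 45]
    - [-2, 0, 76, 0, 0, 0, 30]
    - [-2, 0, 76, 0, 0, 0, 25]
    - [-2, 0, 76, 0, 0, 0, 25]

```text
clock: 20.23
position: [0.5422, -0.1112, 0.056]
tcp_rot: [[-0.0, 1.0, 0.002], [1.0, 0.0, -0.001], [-0.001, 0.002, -1.0]]
wrist_force: [-1.8, 1.7, 7.9]
width: 0.591
```

jog_arm:
  steps:
    - [0, 0, 0, 0, 0, 0, 25]
    - [0, 0, 0, 0, 0, 0, 25]
    - [0, 0, 0, 0, 0, 0, 25]

```text
clock: 20.48
position: [0.5422, -0.1112, 0.0559]
tcp_rot: [[-0.0, 1.0, 0.002], [1.0, 0.0, -0.0], [-0.0, 0.002, -1.0]]
wrist_force: [-3.0, 1.3, 7.8]
width: 0.591
```

jog_arm:
  steps:
    - [0, 0, -10, 0, 0, 0, 25]
    - [0, 0, -30, 0, 0, 0, 25]
    - [0, 0, -60, 0, 0, 0, 25]
    - [0, 0, -90, 0, 0, 0, 25]
    - [0, 0, -120, 0, 0, 0, 25]
    - [0, 0, -135, 0, 0, 0, 25]
    - [0, 0, -135, 0, 0, 0, 25]

```text
clock: 21.07
position: [0.543, -0.1115, 0.1938]
tcp_rot: [[-0.0, 1.0, 0.007], [1.0, 0.0, -0.002], [-0.002, 0.007, -1.0]]
wrist_force: [-0.5, -0.2, -2.3]
width: 0.585
```

```bash
python3 w.py .4665 -.345 .190
```

```text
21.0667 [ 0.543  -0.1115  0.1938] w 0.585 F [-0.5 -0.2 -2.3] tool mm [-233.4  -76.6    3.8] y [1.0e+00 1.0e-04 6.8e-03] z [ 0.0068 -0.002  -1.    ]
```

jog_arm:
  steps:
    - [-12, -4, 0, 0, 0, 0, 25]
    - [-38, -11, 0, 0, 0, 0, 25]
    - [-70, -21, 0, 0, 0, 0, 25]
    - [-105, -31, 0, 0, 0, 0, 25]
    - [-140, -41, 0, 0, 0, 0, 25]
    - [-175, -52, 0, 0, 0, 0, 25]
    - [-205, -61, 0, 0, 0, 0, 25]
    - [-225, -67, 0, 0, 0, 0, 25]
    - [-233, -69, 0, 0, 0, 0, 25]
    - [-233, -69, 10, 0, 0, 0, 25]

```text
clock: 21.9
position: [0.4718, -0.3461, 0.1792]
tcp_rot: [[0.002, 1.0, 0.001], [1.0, -0.002, -0.001], [-0.001, 0.001, -1.0]]
wrist_force: [1.1, 0.1, -2.7]
width: 0.588
```

jog_arm:
  steps:
    - [0, 0, 25, 0, 0, 0, 25]
    - [0, 0, 50, 0, 0, 0, 25]
    - [0, 0, 75, 0, 0, 0, 25]
    - [0, 0, 90, 0, 0, 0, 25]
    - [0, 0, 98, 0, 0, 0, 25]
    - [0, 0, 102, 0, 0, 0, 25]
    - [0, 0, 102, 0, 0, 0, 25]

```text
clock: 22.48
position: [0.4724, -0.3433, 0.0765]
tcp_rot: [[-0.001, 1.0, -0.001], [1.0, 0.001, 0.001], [0.001, -0.001, -1.0]]
wrist_force: [-0.5, 0.1, -1.9]
width: 0.591
```

```bash
python3 w.py .474 -.345 .062;python3 - <<'E'
from h import *
im,W=cloud("side");cv2.imwrite("pics/s7.png",cv2.resize(im[150:350,270:510,::-1],None,fx=3,fy=3))
E
```

```text
22.4833 [ 0.4724 -0.3433  0.0765] w 0.591 F [-0.5  0.1 -1.9] tool mm [-1.7  1.6 14.5] y [ 1.e+00  7.e-04 -1.e-03] z [-0.001  0.001 -1.   ]
```

View pics/s7.png

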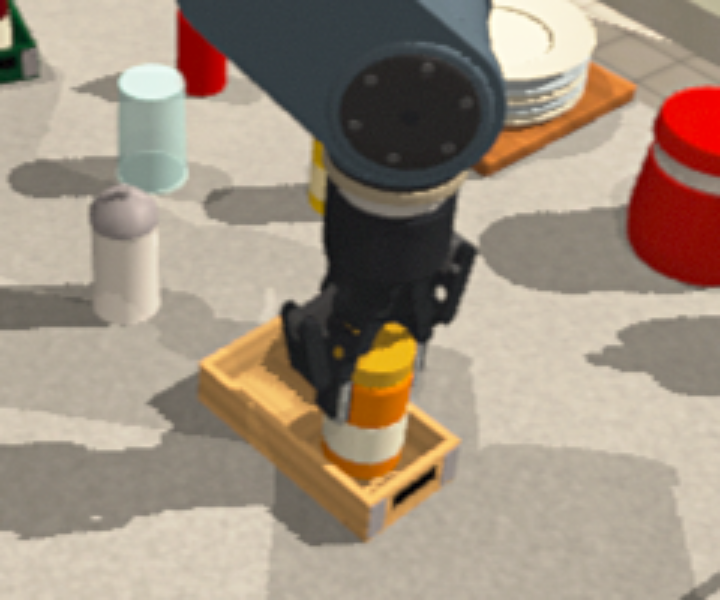

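The honey is inside the far compartment and upright. Lowering the rest.

jog_arm:
  steps:
    - [-1, 1, 5, 0, 0, 0, 25]
    - [-1, 1, 9, 0, 0, 0, 25]
    - [-1, 1, 11, 0, 0, 0, 25]
    - [-1, 1, 12, 0, 0, 0, 25]
    - [-1, 1, 13, 0, 0, 0, 25]
    - [-1, 1, 13, 0, 0, 0, 25]
    - [-1, 1, 13, 0, 0, 0, 25]

```text
clock: 23.12
position: [0.4735, -0.3452, 0.0644]
tcp_rot: [[0.0, 1.0, 0.0], [1.0, -0.0, -0.0], [-0.0, 0.0, -1.0]]
wrist_force: [-0.3, -0.4, -3.7]
width: 0.592
```

```bash
python3 w.py .474 -.345 .062
```

```text
23.1167 [ 0.4735 -0.3452  0.0644] w 0.592 F [-0.3 -0.4 -3.7] tool mm [0.2 0.5 2.4] y [ 1.e+00 -0.e+00  1.e-04] z [ 1.e-04 -1.e-04 -1.e+00]
```

jog_arm:
  steps:
    - [0, 0, 1, 0, 0, 0, 25]
    - [0, 0, 2, 0, 0, 0, 25]
    - [0, 0, 2.5, 0, 0, 0, 25]
    - [0, 0, 2.5, 0, 0, 0, 60]
    - [0, 0, 2.5, 0, 0, 0, 66]
    - [0, 0, 2.5, 0, 0, 0, 75]
    - [0, 0, 2.5, 0, 0, 0, 83]
    - [0, 0, -20, 0, 0, 0, 83]
    - [0, 0, -55, 0, 0, 0, 83]
    - [0, 0, -95, 0, 0, 0, 83]

```text
clock: 23.95
position: [0.4727, -0.3445, 0.1591]
tcp_rot: [[0.0, 1.0, -0.003], [1.0, -0.0, 0.002], [0.002, -0.003, -1.0]]
wrist_force: [-0.2, -0.8, 0.6]
width: 0.835
```

```bash
python3 w.py .4325 -.116 .157
```

```text
23.95 [ 0.4727 -0.3445  0.1591] w 0.835 F [-0.2 -0.8  0.6] tool mm [228.5 -40.2   2.7] y [ 1.     -0.     -0.0025] z [-0.0025  0.0022 -1.    ]
```

jog_arm:
  steps:
    - [18, -3, 0, 0, 0, 0, 83]
    - [48, -8, 0, 0, 0, 0, 83]
    - [83, -14, 0, 0, 0, 0, 83]
    - [118, -20, 0, 0, 0, 0, 83]
    - [153, -27, 0, 0, 0, 0, 83]
    - [188, -33, 0, 0, 0, 0, 83]
    - [215, -38, 0, 0, 0, 0, 83]
    - [229, -41, 0, 0, 0, 0, 83]
    - [229, -41, 20, 0, 0, 0, 83]
    - [229, -41, 20, 0, 0, 0, 83]

```text
clock: 24.78
position: [0.4315, -0.115, 0.1377]
tcp_rot: [[-0.001, 1.0, -0.002], [1.0, 0.001, 0.001], [0.001, -0.002, -1.0]]
wrist_force: [-0.7, -0.5, 0.3]
width: 0.828
```

```bash
python3 w.py .4325 -.116 .060
python3 - <<'E'
from h import *
im,W=cloud("wrist");cv2.imwrite("pics/w8.png",im[:,:,::-1])
E
```

```text
24.7833 [ 0.4315 -0.115   0.1377] w 0.828 F [-0.7 -0.5  0.3] tool mm [-1.   1.2 77.7] y [ 1.      0.0015 -0.0022] z [-2.2e-03  8.0e-04 -1.0e+00]
```

View pics/w8.png

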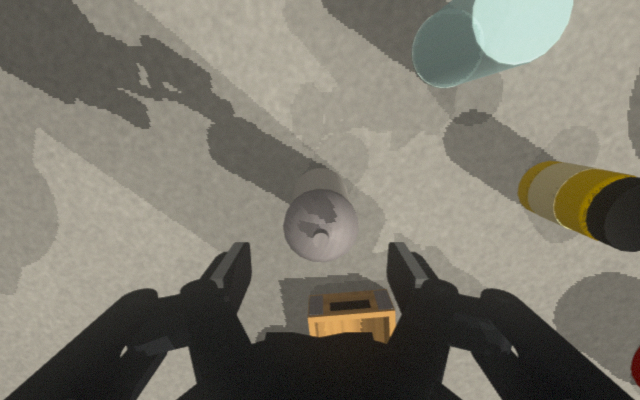

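The sugar spout (320,235) is centred. Descending.

jog_arm:
  steps:
    - [-1, 0.5, 25, 0, 0, 0, 83]
    - [-1, 0.5, 50, 0, 0, 0, 83]
    - [-1, 0.5, 70, 0, 0, 0, 83]
    - [-1, 0.5, 78, 0, 0, 0, 83]
    - [-1, 0.5, 79, 0, 0, 0, 83]
    - [-1, 0.5, 79, 0, 0, 0, 60]
    - [-1, 0.5, 79, 0, 0, 0, 45]
    - [-1, 0.5, 79, 0, 0, 0, 30]
    - [-1, 0.5, 79, 0, 0, 0, 25]
    - [-1, 0.5, 79, 0, 0, 0, 25]

```text
clock: 25.67
position: [0.4336, -0.1175, 0.0616]
tcp_rot: [[-0.0, 1.0, 0.002], [1.0, 0.0, -0.001], [-0.001, 0.002, -1.0]]
wrist_force: [-2.4, -1.4, 8.5]
width: 0.571
```

jog_arm:
  steps:
    - [0, 0, 0, 0, 0, 0, 25]
    - [0, 0, 0, 0, 0, 0, 25]
    - [0, 0, 0, 0, 0, 0, 25]

```text
clock: 25.92
position: [0.4336, -0.1175, 0.0616]
tcp_rot: [[-0.0, 1.0, 0.002], [1.0, 0.0, -0.001], [-0.001, 0.002, -1.0]]
wrist_force: [-2.8, -1.2, 7.9]
width: 0.574
```

jog_arm:
  steps:
    - [0, 0, -10, 0, 0, 0, 25]
    - [0, 0, -30, 0, 0, 0, 25]
    - [0, 0, -60, 0, 0, 0, 25]
    - [0, 0, -85, 0, 0, 0, 25]
    - [0, 0, -100, 0, 0, 0, 25]
    - [0, 0, -100, 0, 0, 0, 25]

```text
clock: 26.42
position: [0.4344, -0.1176, 0.164]
tcp_rot: [[-0.0, 1.0, 0.006], [1.0, 0.0, -0.002], [-0.002, 0.006, -1.0]]
wrist_force: [-0.1, -0.2, -2.6]
width: 0.574
```

```bash
python3 w.py .4664 -.2677 .155
```

```text
26.4167 [ 0.4344 -0.1176  0.164 ] w 0.574 F [-0.1 -0.2 -2.6] tool mm [-150.1   31.9    9.5] y [1.0e+00 1.0e-04 5.8e-03] z [ 0.0058 -0.0022 -1.    ]
```

jog_arm:
  steps:
    - [-12, 3, 0, 0, 0, 0, 25]
    - [-38, 8, 0, 0, 0, 0, 25]
    - [-70, 15, 0, 0, 0, 0, 25]
    - [-100, 22, 0, 0, 0, 0, 25]
    - [-128, 28, 0, 0, 0, 0, 25]
    - [-145, 31, 0, 0, 0, 0, 25]
    - [-150, 33, 0, 0, 0, 0, 25]
    - [-150, 33, 10, 0, 0, 0, 25]
    - [-150, 33, 30, 0, 0, 0, 25]
    - [-150, 33, 40, 0, 0, 0, 25]

```text
clock: 27.25
position: [0.4647, -0.2657, 0.1174]
tcp_rot: [[-0.0, 1.0, -0.003], [1.0, 0.0, 0.002], [0.002, -0.003, -1.0]]
wrist_force: [-1.2, 0.1, -3.1]
width: 0.57
```

jog_arm:
  steps:
    - [0, 0, 15, 0, 0, 0, 25]
    - [0, 0, 28, 0, 0, 0, 25]
    - [0, 0, 37, 0, 0, 0, 25]
    - [0, 0, 41, 0, 0, 0, 25]
    - [0, 0, 41, 0, 0, 0, 25]
    - [0, 0, 41, 0, 0, 0, 25]

```text
clock: 27.75
position: [0.4661, -0.267, 0.0794]
tcp_rot: [[-0.0, 1.0, -0.0], [1.0, 0.0, 0.0], [0.0, -0.0, -1.0]]
wrist_force: [0.2, 0.5, -2.8]
width: 0.573
```

```bash
python3 w.py .4664 -.2677 .0676
```

```text
27.75 [ 0.4661 -0.267   0.0794] w 0.573 F [ 0.2  0.5 -2.8] tool mm [-0.7  0.3 11.8] y [ 1.e+00  3.e-04 -0.e+00] z [-0.  0. -1.]
```

jog_arm:
  steps:
    - [0, 0, 4, 0, 0, 0, 25]
    - [0, 0, 8, 0, 0, 0, 25]
    - [0, 0, 9, 0, 0, 0, 25]
    - [0, 0, 10, 0, 0, 0, 25]
    - [0, 0, 10, 0, 0, 0, 25]
    - [0, 0, 10, 0, 0, 0, 25]

```text
clock: 28.25
position: [0.466, -0.2672, 0.0694]
tcp_rot: [[-0.0, 1.0, 0.0], [1.0, 0.0, -0.0], [-0.0, 0.0, -1.0]]
wrist_force: [0.3, -1.0, -3.1]
width: 0.575
```

```bash
python3 w.py .4664 -.2677 .0676
```

```text
28.25 [ 0.466  -0.2672  0.0694] w 0.575 F [ 0.3 -1.  -3.1] tool mm [-0.5  0.4  1.8] y [1.e+00 0.e+00 1.e-04] z [ 1.e-04 -1.e-04 -1.e+00]
```

jog_arm:
  steps:
    - [0, 0, 1, 0, 0, 0, 25]
    - [0, 0, 2, 0, 0, 0, 25]
    - [0, 0, 2, 0, 0, 0, 25]
    - [0, 0, 2, 0, 0, 0, 60]
    - [0, 0, 2, 0, 0, 0, 66]
    - [0, 0, 2, 0, 0, 0, 75]
    - [0, 0, 2, 0, 0, 0, 83]
    - [0, 0, -20, 0, 0, 0, 83]
    - [0, 0, -55, 0, 0, 0, 83]
    - [0, 0, -95, 0, 0, 0, 83]

```text
clock: 29.08
position: [0.4651, -0.2665, 0.1641]
tcp_rot: [[0.0, 1.0, -0.003], [1.0, -0.0, 0.002], [0.002, -0.003, -1.0]]
wrist_force: [1.0, -0.1, 0.1]
width: 0.828
```

jog_arm:
  steps:
    - [0, 0, -30, 0, 0, 0, 83]
    - [20, -15, -60, 0, 0, 0, 83]
    - [50, -30, -80, 0, 0, 0, 83]
    - [85, -45, -100, 0, 0, 0, 83]
    - [120, -60, -110, 0, 0, 0, 83]
    - [150, -70, -110, 0, 0, 0, 83]
    - [170, -75, -110, 0, 0, 0, 83]
    - [180, -75, -110, 0, 0, 0, 83]

```text
clock: 29.75
position: [0.39, -0.0852, 0.2747]
tcp_rot: [[-0.001, 1.0, 0.001], [1.0, 0.001, -0.0], [-0.0, 0.001, -1.0]]
wrist_force: [-0.1, -0.2, -0.0]
width: 0.829
```

```bash
cat > chk.py <<'E'
from h import *
from scipy.optimize import least_squares
A=[]
for n in("scene","side"):
    im,W=cloud(n);A.append(W.reshape(-1,3));cv2.imwrite(f"pics/{n}9.png",im[:,:,::-1])
A=np.concatenate(A);A=A[np.isfinite(A).all(1)]
for k,c,r in(("oil",(.543,.399),.023),("vinegar",(.505,.248),.023),("pepper",(.524,.3235),.02),("honey",(.474,-.345),.026),("sugar",(.466,-.268),.0245),("mustard",(.6481,-.1085),.026),("glass",(.5395,.0104),.028),("ketchup",(.6556,.1028),.024)):
    o=[]
    for a,b in((.048,.062),(.062,.085)):
        Q=A[(np.hypot(*(A[:,:2]-c).T)<r+.012)&(A[:,2]>a)&(A[:,2]<b)]
        o.append(least_squares(lambda x:np.hypot(*(Q[:,:2]-x).T)-r,c,loss="soft_l1",f_scale=.002).x.round(4) if len(Q)>10 else None)
    t=A[(np.hypot(*(A[:,:2]-c).T)<.03)&(A[:,2]<.15)]
    print(k,*o,"top",np.percentile(t[:,2],99.5).round(3))
E
python3 chk.py; python3 w.py .3 0 .2; python3 -c "
import cv2,numpy as np
a=cv2.imread('pics/scene9.png')[110:260,140:480];b=cv2.imread('pics/side9.png')[110:340,220:440]
cv2.imwrite('pics/c9.png',np.vstack([cv2.resize(a,(680,300)),cv2.resize(b[:,:],(680,290))]) if 0 else cv2.resize(a,None,fx=2.3,fy=2.3));cv2.imwrite('pics/d9.png',cv2.resize(b,None,fx=2.5,fy=2.5))"
```

```text
oil [0.5421 0.3986] [0.542  0.3985] top 0.121
vinegar [0.5068 0.2466] [0.5067 0.2469] top 0.12
pepper [0.5236 0.3215] [0.5239 0.3209] top 0.118
honey [ 0.4715 -0.3449] [ 0.4715 -0.3447] top 0.103
sugar [ 0.465  -0.2652] [ 0.465  -0.2652] top 0.117
mustard [ 0.6485 -0.1083] [ 0.6482 -0.1079] top 0.091
glass [0.5396 0.0105] [0.5395 0.0111] top 0.098
ketchup [0.6556 0.1028] [0.6551 0.1036] top 0.117
29.85 [ 0.3912 -0.0864  0.2746] w 0.831 F [0.4 0.6 0.4] tool mm [ 86.6 -91.1  74.5] y [1.0e+00 1.9e-03 8.0e-04] z [ 8.e-04 -3.e-04 -1.e+00]
```

View pics/c9.png

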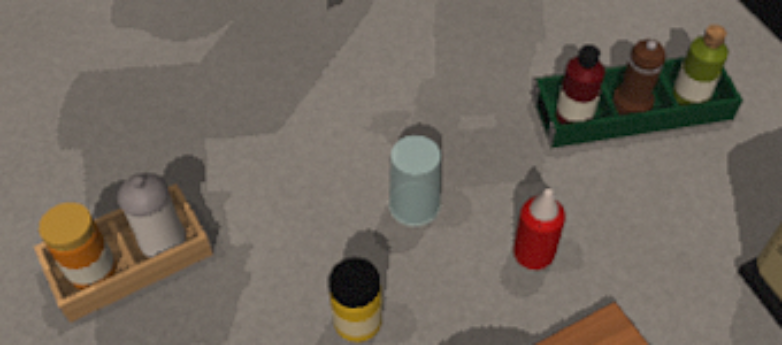

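View pics/d9.png

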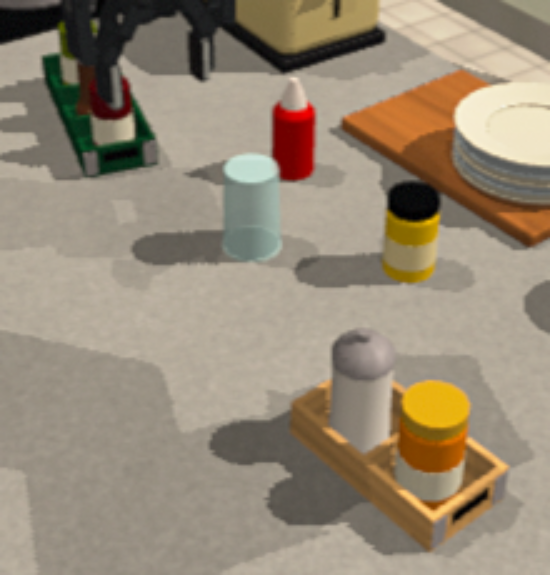

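All five stand upright in their compartments, with tops 6–7 mm higher than on the table, as expected. The bystanders have not moved. Handing in.

```bash
python3 -c "from rig import close_job;print(close_job())"
```

```text
the job is handed in; nothing more can be done
None
```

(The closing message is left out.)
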